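# Wind a clamping fixture open and lift the pin block out level

### The job

The drilled wooden pin block is locked down in its fixture by a steel fork that a hand crank drives. Wind the crank counter-clockwise (seen from above) through its full turns until it comes to its stop and the fork is fully back, leaving the block seated; then grip the block and lift it straight up, upright and level all the way, about 15 cm above its seat. Finish holding it there in the gripper, still and level above the seat, touching nothing else, with the crank left fully open and the other things on the bench where they were.

Things in the scene. Friction and masses are not known exactly. Their poses are not given: they have to be found in the camera images.
- fixture: fixed low clamping fixture, 275 mm long (its x), 76 mm wide (its y), aluminium base with a grey gear housing at its +x end. Origin under it on the bench (z = 0); z up. It lies roughly along world y, housing on the robot's left. A big key-cutting machine stands on the bench to the right (y below about 0): a hand that comes from the right must travel over it, about 0.5 m above the bench.
- nest (a point): centre of the block's seat, 16 mm above the bench, axes as the fixture's (x along the block's length), at x = -75 mm of the fixture. It lies between two low side rails (inner faces 25 mm, outer faces 32 mm from the seat's middle line, tops 24 mm above the bench) and two end stops (38 mm above the bench, 2 mm off the block's ends)
- crank_axis (a point): point on the crank's upright axis, 110 mm above the bench (level with the middle of the crank's grip), at x = +85 mm of the fixture, axes as the fixture's. The housing below it spans 80 mm along x and 64 mm along y, top 75 mm above the bench; the crank's hub ends at 95 mm
- crank (a joint): angle of the hand crank, rad, 0 to 16 (its stop, about 2.5 turns), starts between 0 and 2.5; grows counter-clockwise seen from above. At 0 the crank arm points along the fixture's +x. Turning takes about 1.5 N at the grip and it stays where it is left. Each rad draws the fork back 2 mm; it counts as fully open above 15.
- crank_grip (a point): middle of the crank's upright black grip, a round knob 23 mm thick and 42 mm tall standing on the steel crank arm, 45 mm from the crank's axis, 110 mm above the bench (knob from 90 to 132 mm). The knob spins freely on its pin, so the gripper need not turn with it.
- fork (a joint): travel of the steel fork, m: 0 fully over the block, 0.032 fully back; driven only by the crank
- fork_tip (a point): front edge of the fork, midway between its two prongs (10 mm wide each, centres 33 mm apart, 53 to 62 mm above the bench), which at fork = 0 reach 30 mm over the block's top, 2 mm above it; fully back they are 2 mm clear of the block's end
- pin_block: drilled beech block lying in the fixture (a second one at the back left of the bench is scenery), 120 mm long (its x), 45 mm wide (its y), 35 mm high, with a row of holes and three brass pins that stand 17 mm above its top; about 0.15 to 0.3 kg. Origin at the centre of its underside, z up. It lies on the seat, long side along the fixture; grip it across its 45 mm width.
- pin_tin: small round open tin, 64 mm across, 31 mm high, bystander; origin under its centre
- loupe: black round eyepiece, 36 mm across, 33 mm high, bystander; origin under its centre
- lock_cylinder_1: brass profile lock cylinder, 65x33x17 mm, lying, bystander; origin under its centre
- tape_roll: roll of black tape, 55 mm across, 19 mm high, bystander; origin under its centre

How it is judged:
On the way, in this order (a step that is already met when the one before it is completed fails the run):
1. the crank is wound to its stop, the fork fully back, the block still on its seat (value of joint crank above 15 rad and value of joint fork above 0.0295 m and z of pin_block in the frame of nest below 0.012 m), for 0.2 s.
2. the block is held still and level in the gripper, at least 10 cm above its seat (z of pin_block in the frame of nest between 0.1 and 0.3 m and horizontal distance between pin_block and nest below 0.06 m and angle between pin_block's own z axis and vertical below 0.1 rad and linear speed of pin_block below 0.02 m/s and angular speed of pin_block below 0.15 rad/s and contact force between the fingers and pin_block above 1 N and contact force between pin_block and fixture below 0.1 N and value of joint crank above 15 rad), for 0.5 s.
At the end, for the whole second after the job is handed in: The gripper holds the block, at rest (under 20 mm/s), level within 0.1 rad, 100 to 300 mm above its seat and within 60 mm of it sideways, the block touching no part of the fixture; the crank is still above 15 rad (all of step 2); the arm keeps its last pose, push and grip.
It fails at once if the block is tipped more than 0.25 rad (angle between pin_block's own z axis and vertical above 0.25 rad).
It fails at once if the block is lifted while the fork is still over it (value of joint crank below 14.5 rad and z of pin_block in the frame of nest above 0.015 m).
It fails at once if a bystander is moved more than 30 mm (distance of any of pin_tin, loupe, lock_cylinder_1, tape_roll from where it was at the start of the episode above 0.03 m).
It also fails if it takes over 72 s, if anything falls off the work surface, if the arm or the gripper's body presses on something with over 40 N, if the wrist force passes 120 N, or if a joint passes its speed limit or range.

### The arm

A 7-joint arm with a two-finger parallel gripper is mounted at the origin on a cart in front of the work surface, level with it; the furniture and walls round the work are solid. World frame = base frame: x ahead of the robot, y to its left, z up, the work surface at z = 0. Lengths are in m, angles in rad, forces in N, time in s.
With the tool pointing down it reaches from about 0.4 to 0.875 m from the base axis. Payload 6.5 kg.
Tool frame: the origin (TCP) lies midway between the tips of the shut fingers; the grasp point (between the pads) lies 19 mm behind it (bot.hold_point_z is the distance from the TCP to the grasp point, in m); z points along the fingers, y is the line along which they close (so a half turn about z gives the same grasp; the last joint's range is limited). The gripper opens to 88 mm and grips with 3 to 60 N. Pads are 18 mm wide; open, the fingers measure 123 mm over their backs; the gripper's body (75 mm by 187 mm) begins 45 mm behind the grasp point.
Start: joints at [-1.341, 0.536, -0.004, 1.538, 0.003, 1.067, -0.071], TCP at [0.189, 0.622, 0.211] pointing down, gripper open.
Joint ranges: [-2.7, 2.7], [-0.37, 2.16], [-1.27, 1.26], [0.24, 2.4], [-1.31, 4.45], [0.19, 1.91], [-2.76, 2.76]. Speed limits (rad/s): [2.39, 2.39, 3.14, 3.14, 3.14, 3.14, 3.14].

### API

Orientations are given as a unit quaternion [x, y, z, w].
In Python, from bench import bot gives the robot as it stands.
- The arm moves only by the tool play_rows, never from a script. Its argument "moves" is a list of rows, each an object of numbers: "x", "y", "z": the shift along the tool's x, y, z in cm; "rx", "ry", "rz": the turn, a rotation vector about the tool's x, y, z in rad. A call has 1 to 20 rows; each row shifts and turns the commanded pose from where the row before left it, along the tool's axes as they then stand; what a row does not reach is not made up. A row lasts 1/8 s, in which the tool goes at most 62.5 mm and 10.7 degrees, less where a joint would pass 70% of its speed; a pose out of reach is approached as far as the arm can. A call with a gripper value outside its range is refused whole. "grip" is the opening, from -1 (shut) to 1 (fully open), set as the call begins (left out, the last holds). The fingers move at their own pace and stop on an object; "newtons" is the grip in N (left out, the last holds). Time passes only in rows, so rows that do not move let the fingers close. It gives the time, the measured TCP pose, the force, the opening and the grip force at its end, in the units of the state.
- bot.read_state(): the state, without advancing time (a new reading comes with each control period).
- bot.capture(name): name is "scene" or "top" or "wrist"; returns (picture, depth): 420x560x3 uint8, red, green, blue; 420x560 float32, m along the optical axis (not along the pixel's ray), 0 where there is no reading.
- bot.get_calibration(name): a dict with "K" (3x3 intrinsics, pixels), "world_to_cam" (4x4, takes a point from world to camera coordinates). Camera axes: x right, y down, z forward; pixel columns grow to the right and rows downward; lengths in m; the calibration is good to about 2 mm. A picture is of the moment at which its call begins: read the wrist's pose just before it. get_calibration takes no time and is no camera call; for the wrist camera it gives the pose at the moment of the call.
- bot.sign_off(): hands the job in; it is judged then, once.
The state is a dict: "time_s": time; "joint_pos": joint angles; "joint_vel": joint speeds; "effort": joint torques, N m; "tcp_pos": TCP position; "orientation": TCP orientation; "ft_force": force on the tool from outside, world axes, zero at the start; "moment": the same for the moment, N m; "opening": finger opening in m; "grasp_force": force on a finger pad.
Only numpy, scipy, OpenCV 4.12 (cv2) and the standard library are available. Lean on these libraries where they do the work, as an engineer would, in place of code of your own. Each camera call takes 0.05 s, during which the arm holds its last target. There are 200 camera calls.

## Working session

There is one attempt and no reset: what is moved stays moved. The work goes in short steps, Python scripts to look and compute and a tool call to move; the robot and the scene stay as the last step left them, time stands still between calls to the robot, and variables do not carry over. Pictures are saved under pics/ and viewed, at most 12 in all, crops included, and the job is handed in when it is done.

Besides the shell and the picture viewer there is one more tool, called in YAML: its name, and indented under it one key for each argument. play_rows: Moves the arm, as the interface text tells. Its arguments: {"type":"object","properties":{"moves":{"type":"array"},"grip":{"type":"number"},"newtons":{"type":"number"}},"required":["moves"]}

```bash
mkdir -p pics
cat > h.py <<'E'
import numpy as np, cv2
from bench import bot
from scipy.spatial.transform import Rotation as R
def snap(n,f):
    c=bot.get_calibration(n); im,d=bot.capture(n)
    cv2.imwrite(f'pics/{f}.png',im[:,:,::-1]); np.savez(f'{f}.npz',im=im,d=d,K=c['K'],T=c['world_to_cam']); return im,d,c
def pts(f):
    z=np.load(f+'.npz'); d=z['d']; v,u=np.mgrid[:d.shape[0],:d.shape[1]]
    K=z['K'];p=np.stack([(u-K[0,2])/K[0,0]*d,(v-K[1,2])/K[1,1]*d,d,np.ones_like(d)],-1)
    return (p@np.linalg.inv(z['T']).T)[...,:3], z['im'], d
E
python3 - <<'E'
from h import *
s=bot.read_state(); print(s)
for n in('scene','top'):
    c=snap(n,n+'0')[2]; print(np.linalg.inv(c['world_to_cam'])[:3].round(3).tolist(),c['K'][0,0])
a=cv2.imread('pics/top0.png'); print(a.shape)
E
```

```text
{'time_s': 0.0, 'joint_pos': array([-1.34114223,  0.53720802, -0.00443274,  1.53886011,  0.00260161,
        1.06732233, -0.07119072]), 'joint_vel': array([-0.00057341,  0.00059774,  0.0001027 ,  0.0011035 ,  0.00017074,
       -0.00027165,  0.00115839]), 'effort': array([ 4.78511556e-04, -5.70989263e+01,  9.91483368e-01, -2.51599860e+01,
       -5.61533764e-02,  1.79464737e-02,  1.52335497e-04]), 'tcp_pos': array([0.18934009, 0.62110749, 0.21051715]), 'orientation': array([ 1.47350045e-01,  9.89084001e-01, -8.93711919e-04, -6.46074899e-05]), 'ft_force': array([ 0.09506015, -0.75697987, -0.04366667]), 'moment': array([0.01700087, 0.02707381, 0.03770617]), 'grasp_force': 0.0, 'opening': 0.08818335128078579}
[[-0.911, -0.299, 0.284, 0.352], [-0.412, 0.667, -0.621, 0.877], [-0.004, -0.683, -0.731, 0.754]] 441.0372456896261
[[0.007, -0.998, 0.065, 0.531], [-1.0, -0.009, -0.027, 0.344], [0.027, -0.065, -0.998, 0.956]] 422.22678715945415
(420, 560, 3)
```

View pics/top0.png

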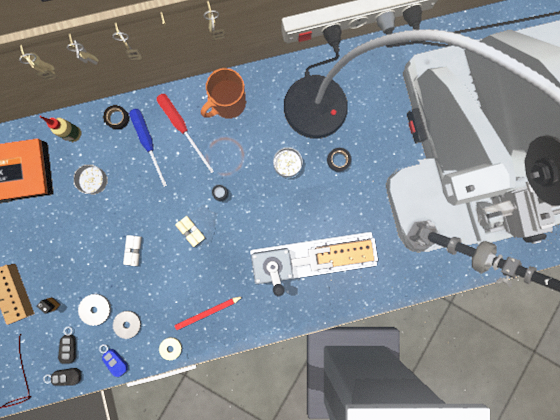

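View pics/scene0.png

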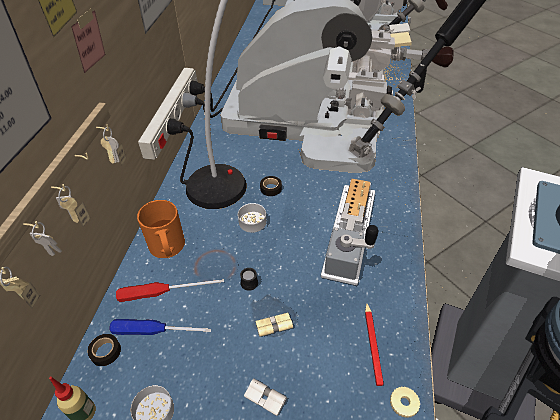

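The top view shows the fixture with the beech block at about (345,253), housing at (272,266) and black crank knob at (279,290). The key machine is to the right, and the tin at (288,163), tape (339,159), loupe (220,193) and brass cylinder (190,232) lie behind. The scene view agrees: block (357,196), knob (371,235).

Run:
```python
from h import *
for f,(u0,u1,v0,v1) in {'top0':(240,385,225,305),'scene0':(310,395,170,290)}.items():
    P,im,d=pts(f); sub=np.zeros(d.shape,bool); sub[v0:v1,u0:u1]=1
    X=P[...,0];Y=P[...,1];Z=P[...,2]; hsv=cv2.cvtColor(im,cv2.COLOR_RGB2HSV)
    h=hsv[...,0];s=hsv[...,1];v=hsv[...,2]
    masks={'block':sub&(h>8)&(h<28)&(s>90)&(v>120)&(abs(Z-.051)<.012),
     'housing':sub&(abs(Z-.075)<.008)&(s<60),
     'fixture>10mm':sub&(Z>.010)&(Z<.08)&~((h>95)&(h<125)&(s>80)),
     'knob':sub&(v<70)&(Z>.122)&(Z<.145),'knoball':sub&(v<70)&(Z>.085)&(Z<.145)}
    for k,m in masks.items():
        p=P[m]
        if len(p)<5: print(f,k,len(p));continue
        r=cv2.minAreaRect(p[:,:2].astype(np.float32)*1000)
        print(f,k,len(p),'med',np.median(p,0).round(4),'rect',np.round(r[0],1),np.round(r[1],1),round(r[2],1),'z',np.percentile(p[:,2],[5,95]).round(3))
cv2.imwrite('pics/crop.png',cv2.resize(cv2.imread('pics/top0.png')[220:305,235:390],None,fx=5,fy=5,interpolation=cv2.INTER_CUBIC))
```

```text
top0 block 605 med [0.4932 0.1503 0.0504] rect [491.3 173.8] [ 43.5 118.6] 8.8 z [0.047 0.053]
top0 housing 1006 med [0.4703 0.3345 0.0745] rect [477.8 254.2] [ 63.7 233.9] 8.8 z [0.071 0.078]
top0 fixture>10mm 4065 med [0.4845 0.2336 0.0503] rect [480.5 236.8] [ 75.9 274.7] 8.9 z [0.014 0.076]
top0 knob 1
top0 knoball 4
scene0 block 532 med [0.4922 0.1683 0.0499] rect [491.9 176.7] [ 44.3 124.5] 8.9 z [0.048 0.052]
scene0 housing 888 med [0.4681 0.3445 0.074 ] rect [468.5 269. ] [ 82. 208.] 8.9 z [0.07  0.079]
scene0 fixture>10mm 3180 med [0.4764 0.2846 0.0503] rect [483.7 204. ] [ 84.5 346.7] 8.9 z [0.014 0.075]
scene0 knob 99 med [0.4243 0.3238 0.1283] rect [424.9 321.1] [17.8 21.4] 76.2 z [0.122 0.132]
scene0 knoball 212 med [0.424  0.3265 0.1198] rect [441.6 323.3] [56.8 19. ] 4.8 z [0.094 0.131]
```

View pics/crop.png

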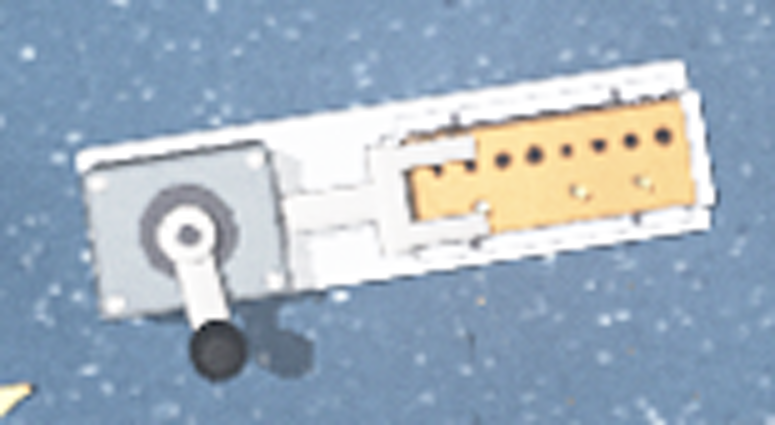

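The crop gives the hub at about (187,235) and the knob at (218,350), with the block at (412–690) and the fork prongs over its left end. The base is not symmetric about the fixture origin, so I'll measure each item directly by casting rays.

```bash
cat >> h.py <<'E'
def ray(f,u,v,z):
    q=np.load(f+'.npz'); M=np.linalg.inv(q['T']); r=M[:3,:3]@np.linalg.inv(q['K'])@[u,v,1]; o=M[:3,3]
    return o+r*(z-o[2])/r[2]
E
python3 - <<'E'
from h import *
x=np.array([-.153,.988]);y=np.array([-.988,-.153])
for n,(a,b),z in [('hub',(187,235),.095),('knobtop',(218,350),.132),('blkA',(690,98),.051),('blkB',(690,205),.051),('blkC',(412,140),.051),('blkD',(415,222),.051)]:
    u,v=235+a/5-.4,220+b/5-.4; print(n,u,v,ray('top0',u,v,z).round(4))
P,im,d=pts('top0')
w=P[262:278,262:284]; print(np.median(w[w[...,2]>.085],0) if (w[...,2]>.085).any() else None)
w=P[285:296,273:285].reshape(-1,3); print(w[:,2].round(3).max(), w[w[:,2]>.12].mean(0))
# housing alone
m=(abs(P[...,2]-.075)<.006); m[:, :245]=0; m[:,300:]=0; m[:235]=0;m[290:]=0
p=P[m]; r=cv2.minAreaRect(p[:,:2].astype(np.float32)*1000); print('housing',r)
# block points, drop fork-ish
hsv=cv2.cvtColor(im,cv2.COLOR_RGB2HSV); m=(hsv[...,0]>8)&(hsv[...,0]<28)&(hsv[...,1]>90)&(abs(P[...,2]-.051)<.006); m[:,:305]=0;m[:,380:]=0
p=P[m];p=p[(p[:,1]>.05)&(p[:,1]<.26)]; print(cv2.minAreaRect(p[:,:2].astype(np.float32)*1000))
P,im,d=pts('scene0')
w=P[225:243,362:380].reshape(-1,3); w=w[(w[:,2]>.1)]; print(len(w),w[w[:,2]>.127].mean(0), w.min(0),w.max(0))
E
```

```text
hub 272.0 266.6 [0.4666 0.3309 0.095 ]
knobtop 278.20000000000005 289.6 [0.4253 0.3191 0.132 ]
blkA 372.6 239.2 [0.523  0.1141 0.051 ]
blkB 372.6 260.6 [0.4772 0.1145 0.051 ]
blkC 317.0 247.6 [0.5042 0.2341 0.051 ]
blkD 317.6 264.0 [0.4693 0.2328 0.051 ]
[0.4615384  0.32879919 0.09039854]
0.134 [0.42388993 0.31825    0.12909731]
housing ((465.9552917480469, 330.2894287109375), (63.918277740478516, 79.78595733642578), 8.8465576171875)
((491.20361328125, 173.86563110351562), (43.41268539428711, 118.53174591064453), 8.960792541503906)
186 [0.42232678 0.33708027 0.14742378] [0.3517863  0.31263119 0.10006539] [0.43567847 0.87733791 0.75419359]
```

play_rows:
  moves:
    - {"rz": 0.16}
    - {"rz": 0.16}
    - {"rz": 0.16}
    - {"rz": 0.16}
    - {"rz": 0.16}
    - {"rz": 0.16}
    - {"rz": 0.16}
    - {"x": -3.35,"y": 1.84}
    - {"x": -3.35,"y": 1.84}
    - {"x": -3.35,"y": 1.84}
    - {"x": -3.35,"y": 1.84}
    - {"x": -3.35,"y": 1.84}
    - {"x": -3.35,"y": 1.84}
    - {"x": -3.35,"y": 1.84}
    - {"x": -3.35,"y": 1.84}
    - {"x": -3.35,"y": 1.84}
    - {"x": -3.35,"y": 1.84}
    - {}
    - {}
  grip: 0.3
  newtons: 20

```text
validation failed for argument at $.mo...
```

Run:
```python
from h import *
s=bot.read_state(); print(s['time_s'],s['joint_pos'].round(2),s['tcp_pos'],s['ft_force'],s['opening'])
A=R.from_quat(s['orientation']).as_matrix(); print(A.round(4), np.degrees(np.arctan2(A[1,0],A[0,0])))
t=np.array([.4226,.3184,.100]); print('tool shift cm',(A.T@(t-s['tcp_pos'])*100).round(2))
snap('wrist','w1')
```

```text
0.1 [-1.34  0.54 -0.    1.54  0.    1.07 -0.07] [0.18931907 0.62119851 0.21060899] [0.62707282 0.46559866 0.5609137 ] 0.08820855453090908
[[-9.566e-01  2.914e-01 -3.000e-04]
 [ 2.914e-01  9.566e-01 -1.500e-03]
 [-1.000e-04 -1.600e-03 -1.000e+00]] 163.05786358274537
tool shift cm [-31.14 -22.15  11.1 ]
```

View pics/w1.png

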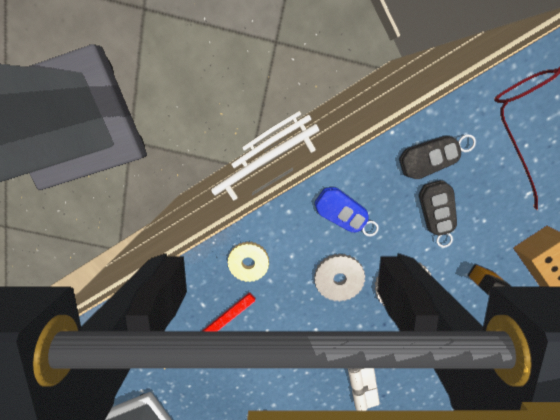

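The wrist view shows the gripper still at the start position: the move call was refused, probably because of the empty rows. I'll use explicit zeros.

play_rows:
  moves:
    - {"rz": 0.16}
    - {"rz": 0.16}
    - {"rz": 0.16}
    - {"rz": 0.16}
    - {"rz": 0.16}
    - {"rz": 0.16}
    - {"rz": 0.16}
    - {"x": -3.35,"y": 1.84}
    - {"x": -3.35,"y": 1.84}
    - {"x": -3.35,"y": 1.84}
    - {"x": -3.35,"y": 1.84}
    - {"x": -3.35,"y": 1.84}
    - {"x": -3.35,"y": 1.84}
    - {"x": -3.35,"y": 1.84}
    - {"x": -3.35,"y": 1.84}
    - {"x": -3.35,"y": 1.84}
    - {"x": -3.35,"y": 1.84}
    - {"z": 0}
    - {"z": 0}
  grip: 0.3
  newtons: 20

```text
validation failed for argument at $.mo...
```

Run:
```python
from h import *
s=bot.read_state(); print(s['time_s'],s['joint_pos'].round(2),s['tcp_pos'],s['ft_force'],s['opening'])
A=R.from_quat(s['orientation']).as_matrix(); print(A.round(4), np.degrees(np.arctan2(A[1,0],A[0,0])))
t=np.array([.4226,.3184,.100]); print('tool shift cm',(A.T@(t-s['tcp_pos'])*100).round(2))
snap('wrist','w2')
```

```text
0.15 [-1.34  0.54 -0.    1.54  0.    1.07 -0.07] [0.18935221 0.62127363 0.21072083] [-0.13930131  0.15015804 -0.01039872] 0.08837924152243679
[[-9.566e-01  2.915e-01 -3.000e-04]
 [ 2.915e-01  9.566e-01 -1.300e-03]
 [-1.000e-04 -1.400e-03 -1.000e+00]] 163.0550818717269
tool shift cm [-31.14 -22.16  11.11]
```

View pics/w2.png

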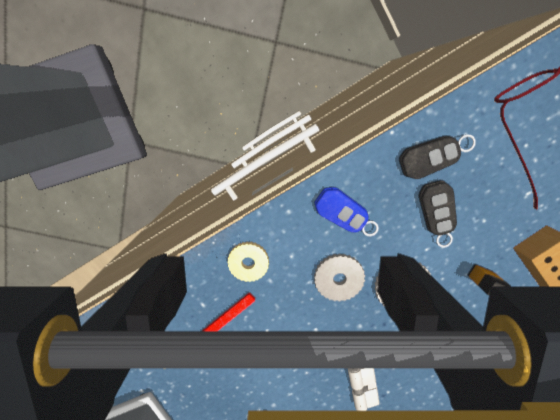

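The view is unchanged because the call was refused again. All six keys may be required, so I'll try one full row.

play_rows:
  moves:
    - {"x": 0,"y": 0,"z": 0,"rx": 0,"ry": 0,"rz": 0.16}
  grip: 0.3
  newtons: 20

```text
time_s: 0.32
tcp_pos: [0.1895, 0.6215, 0.2111]
orientation: [0.228, 0.974, -0.0, -0.0]
ft_force: [-0.4, 0.1, 0.1]
opening: 0.0802
grasp_force: 0.0
```

play_rows:
  moves:
    - {"x": 0,"y": 0,"z": 0,"rx": 0,"ry": 0,"rz": 0.16}
    - {"x": 0,"y": 0,"z": 0,"rx": 0,"ry": 0,"rz": 0.16}
    - {"x": 0,"y": 0,"z": 0,"rx": 0,"ry": 0,"rz": 0.16}
    - {"x": 0,"y": 0,"z": 0,"rx": 0,"ry": 0,"rz": 0.16}
    - {"x": 0,"y": 0,"z": 0,"rx": 0,"ry": 0,"rz": 0.16}
    - {"x": 0,"y": 0,"z": 0,"rx": 0,"ry": 0,"rz": 0.16}
    - {"x": -3.35,"y": 1.84,"z": 0,"rx": 0,"ry": 0,"rz": 0}
    - {"x": -3.35,"y": 1.84,"z": 0,"rx": 0,"ry": 0,"rz": 0}
    - {"x": -3.35,"y": 1.84,"z": 0,"rx": 0,"ry": 0,"rz": 0}
    - {"x": -3.35,"y": 1.84,"z": 0,"rx": 0,"ry": 0,"rz": 0}
    - {"x": -3.35,"y": 1.84,"z": 0,"rx": 0,"ry": 0,"rz": 0}
    - {"x": -3.35,"y": 1.84,"z": 0,"rx": 0,"ry": 0,"rz": 0}
    - {"x": -3.35,"y": 1.84,"z": 0,"rx": 0,"ry": 0,"rz": 0}
    - {"x": -3.35,"y": 1.84,"z": 0,"rx": 0,"ry": 0,"rz": 0}
    - {"x": -3.35,"y": 1.84,"z": 0,"rx": 0,"ry": 0,"rz": 0}
    - {"x": -3.35,"y": 1.84,"z": 0,"rx": 0,"ry": 0,"rz": 0}
    - {"x": 0,"y": 0,"z": 0,"rx": 0,"ry": 0,"rz": 0}
    - {"x": 0,"y": 0,"z": 0,"rx": 0,"ry": 0,"rz": 0}

```text
time_s: 2.58
tcp_pos: [0.4224, 0.3199, 0.2113]
orientation: [0.65, 0.76, -0.0, -0.0]
ft_force: [-0.5, -0.0, 0.5]
opening: 0.0571
grasp_force: 0.0
```

```bash
cat > st.py <<'E'
from h import *
s=bot.read_state(); print(s['time_s'],s['joint_pos'].round(2),s['tcp_pos'],s['ft_force'],s['opening'])
A=R.from_quat(s['orientation']).as_matrix(); print(A.round(4), np.degrees(np.arctan2(A[1,0],A[0,0])))
E
python3 - <<'E'
from st import *
t=np.array([.4226,.3184,.100]); print('tool shift cm',(A.T@(t-s['tcp_pos'])*100).round(2))
snap('wrist','w3')
E
```

```text
2.575 [-1.02  0.34  0.36  1.87 -0.15  0.95 -0.44] [0.42239592 0.31990299 0.21133125] [-0.4532883  -0.01694972  0.54595378] 0.0570878366780337
[[-1.550e-01  9.879e-01 -5.000e-04]
 [ 9.879e-01  1.550e-01  3.000e-04]
 [ 4.000e-04 -5.000e-04 -1.000e+00]] 98.91948376619536
tool shift cm [-0.16  0.   11.13]
```

View pics/w3.png

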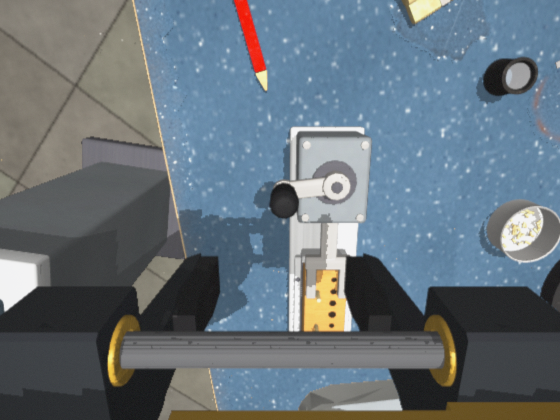

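The wrist view shows the knob at (284,201) and hub at (337,185), the pad tips about (205,260)/(360,260). Cross-checking the position by ray.

Run:
```python
from h import *
print(ray('w3',284,201,.132),ray('w3',337,185,.095))
K=np.array([.4226,.3184]);C=np.array([.466,.3305])
ph=np.arctan2(*(K-C)[::-1]); print(np.degrees(ph),np.linalg.norm(K-C))
```

```text
[0.4241648  0.32240049 0.132     ] [0.46772913 0.33224322 0.095     ]
-164.4214318215801 0.04505518838047405
```

play_rows:
  moves:
    - {"x": 0,"y": 0.05,"z": 2,"rx": 0,"ry": 0,"rz": 0}
    - {"x": 0,"y": 0,"z": 3,"rx": 0,"ry": 0,"rz": 0}
    - {"x": 0,"y": 0,"z": 3,"rx": 0,"ry": 0,"rz": 0}
    - {"x": 0,"y": 0,"z": 2,"rx": 0,"ry": 0,"rz": 0}
    - {"x": 0,"y": 0,"z": 1.1,"rx": 0,"ry": 0,"rz": 0}
    - {"x": 0,"y": 0,"z": 0,"rx": 0,"ry": 0,"rz": 0}

```text
time_s: 3.38
tcp_pos: [0.4228, 0.3197, 0.1]
orientation: [0.65, 0.76, -0.001, -0.0]
ft_force: [0.2, -0.3, 0.6]
opening: 0.0574
grasp_force: 0.0
```

play_rows:
  moves:
    - {"x": 0,"y": 0,"z": 0,"rx": 0,"ry": 0,"rz": 0}
    - {"x": 0,"y": 0,"z": 0,"rx": 0,"ry": 0,"rz": 0}
    - {"x": 0,"y": 0,"z": 0,"rx": 0,"ry": 0,"rz": 0}
    - {"x": 0,"y": 0,"z": 0,"rx": 0,"ry": 0,"rz": 0}
    - {"x": 0,"y": 0,"z": 0,"rx": 0,"ry": 0,"rz": 0}
    - {"x": 0,"y": 0,"z": 0,"rx": 0,"ry": 0,"rz": 0}
  grip: -1

```text
time_s: 4.12
tcp_pos: [0.424, 0.3194, 0.1006]
orientation: [0.65, 0.76, 0.0, 0.0]
ft_force: [2.2, -0.2, -1.0]
opening: 0.0166
grasp_force: 18.4
```

Run:
```python
from st import *
print(s['grasp_force'])
# circle rows, tool axes: 15 deg steps from phi0
C=np.array([.4662,.3308]); r=.045
p=s['tcp_pos'][:2]-C; ph=np.arctan2(p[1],p[0]); print('phi',np.degrees(ph),np.linalg.norm(p))
a=ph+np.radians(15)*np.arange(25); q=np.stack([r*np.cos(a),r*np.sin(a)],1); d=np.diff(q,axis=0)@A[:2,:2]*100
print(d.round(2).tolist())
```

```text
4.125 [-0.97  0.51  0.31  1.95 -0.22  0.71 -0.37] [0.42400266 0.3194342  0.10057249] [ 2.21938575 -0.15957402 -0.99987195] 0.016596069424999135
[[-1.543e-01  9.880e-01  9.000e-04]
 [ 9.880e-01  1.543e-01  4.000e-04]
 [ 3.000e-04  1.000e-03 -1.000e+00]] 98.8745890603309
18.442603746398163
phi -164.9252103722573 0.04370122144736666
[[-1.14, 0.28], [-1.03, 0.56], [-0.85, 0.81], [-0.61, 1.0], [-0.33, 1.13], [-0.03, 1.17], [0.28, 1.14], [0.56, 1.03], [0.81, 0.85], [1.0, 0.61], [1.13, 0.33], [1.17, 0.03], [1.14, -0.28], [1.03, -0.56], [0.85, -0.81], [0.61, -1.0], [0.33, -1.13], [0.03, -1.17], [-0.28, -1.14], [-0.56, -1.03], [-0.81, -0.85], [-1.0, -0.61], [-1.13, -0.33], [-1.17, -0.03]]
```

Run:
```python
from h import *
snap('scene','s1')
a=cv2.imread('pics/s1.png'); cv2.imwrite('pics/s1c.png',cv2.resize(a[150:300,290:440],None,fx=4,fy=4,interpolation=cv2.INTER_CUBIC))
```

```text
(no output)
```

View pics/s1c.png

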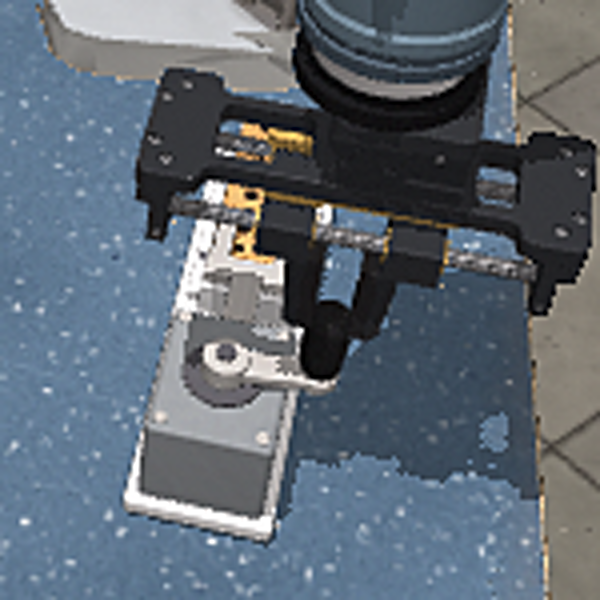

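The scene view shows the fingers around the upper part of the knob, with the knob at crop (323,345), a little toward +y of the fingers. An opening of 16.6 mm is less than the knob's 23 mm, so I'll regrip slightly lower and 3 mm toward +x.

play_rows:
  moves:
    - {"x": 0,"y": 0,"z": 0,"rx": 0,"ry": 0,"rz": 0}
    - {"x": 0,"y": 0,"z": 0,"rx": 0,"ry": 0,"rz": 0}
    - {"x": 0,"y": 0,"z": 0,"rx": 0,"ry": 0,"rz": 0}
    - {"x": 0.3,"y": 0.15,"z": 0.5,"rx": 0,"ry": 0,"rz": 0}
    - {"x": 0,"y": 0,"z": 0,"rx": 0,"ry": 0,"rz": 0}
  grip: 0.1

```text
time_s: 4.8
tcp_pos: [0.4242, 0.3226, 0.0949]
orientation: [0.65, 0.76, -0.0, -0.0]
ft_force: [0.1, -0.2, 0.1]
opening: 0.0482
grasp_force: 0.0
```

play_rows:
  moves:
    - {"x": 0,"y": 0,"z": 0,"rx": 0,"ry": 0,"rz": 0}
    - {"x": 0,"y": 0,"z": 0,"rx": 0,"ry": 0,"rz": 0}
    - {"x": 0,"y": 0,"z": 0,"rx": 0,"ry": 0,"rz": 0}
    - {"x": 0,"y": 0,"z": 0,"rx": 0,"ry": 0,"rz": 0}
    - {"x": 0,"y": 0,"z": 0,"rx": 0,"ry": 0,"rz": 0}
  grip: -1

```text
time_s: 5.42
tcp_pos: [0.4239, 0.3223, 0.0954]
orientation: [0.65, 0.76, -0.001, -0.0]
ft_force: [-4.2, -1.8, 3.6]
opening: 0.0205
grasp_force: 20.0
```

```bash
cat > circ.py <<'E'
import sys
from st import *
C=np.array([float(sys.argv[1]),float(sys.argv[2])]); r=.045
p=s['tcp_pos'][:2]-C; ph=np.arctan2(p[1],p[0]); print('phi',np.degrees(ph),np.linalg.norm(p),s['grasp_force'])
a=ph+np.radians(15)*np.arange(25); q=np.stack([r*np.cos(a),r*np.sin(a)],1); d=np.diff(q,axis=0)@A[:2,:2]*100
print(d.round(2).tolist())
E
python3 circ.py .4667 .3312
```

```text
5.425 [-0.97  0.52  0.3   1.95 -0.23  0.71 -0.37] [0.42385731 0.3223151  0.09539456] [-4.21699694 -1.82959139  3.55517799] 0.020492838942443678
[[-1.545e-01  9.880e-01 -1.100e-03]
 [ 9.880e-01  1.545e-01 -4.000e-04]
 [-2.000e-04 -1.200e-03 -1.000e+00]] 98.88990405534386
phi -168.2838317203744 0.04375428391284279 20.00046121655032
[[-1.16, 0.21], [-1.06, 0.5], [-0.9, 0.76], [-0.67, 0.97], [-0.4, 1.11], [-0.1, 1.17], [0.21, 1.16], [0.5, 1.06], [0.76, 0.9], [0.97, 0.67], [1.11, 0.4], [1.17, 0.1], [1.16, -0.21], [1.06, -0.5], [0.9, -0.76], [0.67, -0.97], [0.4, -1.11], [0.1, -1.17], [-0.21, -1.16], [-0.5, -1.06], [-0.76, -0.9], [-0.97, -0.67], [-1.11, -0.4], [-1.17, -0.1]]
```

play_rows:
  moves:
    - {"x": -1.16,"y": 0.21,"z": 0,"rx": 0,"ry": 0,"rz": 0}
    - {"x": -1.06,"y": 0.5,"z": 0,"rx": 0,"ry": 0,"rz": 0}
    - {"x": -0.9,"y": 0.76,"z": 0,"rx": 0,"ry": 0,"rz": 0}
    - {"x": -0.67,"y": 0.97,"z": 0,"rx": 0,"ry": 0,"rz": 0}
    - {"x": -0.4,"y": 1.11,"z": 0,"rx": 0,"ry": 0,"rz": 0}
    - {"x": -0.1,"y": 1.17,"z": 0,"rx": 0,"ry": 0,"rz": 0}
    - {"x": 0,"y": 0,"z": 0,"rx": 0,"ry": 0,"rz": 0}

```text
time_s: 6.3
tcp_pos: [0.4786, 0.2905, 0.0955]
orientation: [0.65, 0.76, 0.002, -0.001]
ft_force: [-0.7, 9.9, -3.7]
opening: 0.0205
grasp_force: 20.0
```

```bash
python3 circ.py .4667 .3312
python3 - <<'E'
from h import *
snap('scene','s2')
a=cv2.imread('pics/s2.png'); cv2.imwrite('pics/s2c.png',cv2.resize(a[150:300,290:440],None,fx=4,fy=4,interpolation=cv2.INTER_CUBIC))
E
```

```text
6.3 [-0.85  0.55  0.3   1.88 -0.24  0.74 -0.26] [0.47856218 0.29046998 0.09549413] [-0.69272754  9.93803462 -3.71557797] 0.020478095469234802
[[-0.1556  0.9878  0.001 ]
 [ 0.9878  0.1556  0.0042]
 [ 0.004   0.0017 -1.    ]] 98.95190521347325
phi -73.76236188618367 0.042422230890512634 19.99947710428387
[[0.3, 1.14], [0.58, 1.02], [0.83, 0.83], [1.02, 0.59], [1.13, 0.31], [1.17, 0.0], [1.14, -0.3], [1.02, -0.58], [0.83, -0.83], [0.59, -1.02], [0.31, -1.13], [0.0, -1.17], [-0.3, -1.14], [-0.58, -1.02], [-0.83, -0.83], [-1.02, -0.59], [-1.13, -0.31], [-1.17, -0.0], [-1.14, 0.3], [-1.02, 0.58], [-0.83, 0.83], [-0.59, 1.02], [-0.31, 1.13], [-0.0, 1.17]]
```

View pics/s2c.png

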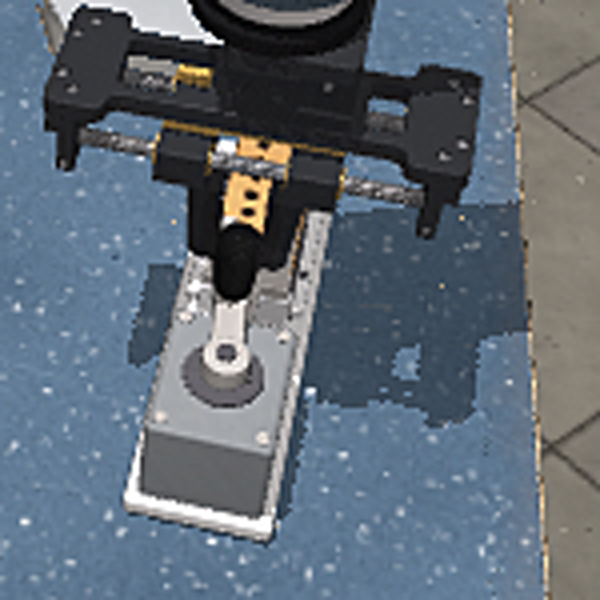

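The crank turned about 90° and the knob is held at crop (237,262), pointing toward the block. There is about 10 N of radial pull, so I'll correct by 2 mm toward the axis and continue.

play_rows:
  moves:
    - {"x": 0.41,"y": 1.16,"z": 0,"rx": 0,"ry": 0,"rz": 0}
    - {"x": 0.5,"y": 1.06,"z": 0,"rx": 0,"ry": 0,"rz": 0}
    - {"x": 0.76,"y": 0.9,"z": 0,"rx": 0,"ry": 0,"rz": 0}
    - {"x": 0.97,"y": 0.67,"z": 0,"rx": 0,"ry": 0,"rz": 0}
    - {"x": 1.11,"y": 0.4,"z": 0,"rx": 0,"ry": 0,"rz": 0}
    - {"x": 1.17,"y": 0.1,"z": 0,"rx": 0,"ry": 0,"rz": 0}

```text
time_s: 7.1
tcp_pos: [0.5119, 0.341, 0.0952]
orientation: [0.651, 0.759, -0.002, -0.0]
ft_force: [-5.8, -3.2, 5.8]
opening: 0.0204
grasp_force: 20.0
```

play_rows:
  moves:
    - {"x": 1.16,"y": -0.21,"z": 0,"rx": 0,"ry": 0,"rz": 0}
    - {"x": 1.06,"y": -0.5,"z": 0,"rx": 0,"ry": 0,"rz": 0}
    - {"x": 0.9,"y": -0.76,"z": 0,"rx": 0,"ry": 0,"rz": 0}
    - {"x": 0.67,"y": -0.97,"z": 0,"rx": 0,"ry": 0,"rz": 0}
    - {"x": 0.4,"y": -1.11,"z": 0,"rx": 0,"ry": 0,"rz": 0}
    - {"x": 0.1,"y": -1.17,"z": 0,"rx": 0,"ry": 0,"rz": 0}

```text
time_s: 7.85
tcp_pos: [0.4585, 0.3788, 0.0956]
orientation: [0.65, 0.76, 0.001, -0.0]
ft_force: [1.3, 1.3, -1.7]
opening: 0.0204
grasp_force: 20.0
```

play_rows:
  moves:
    - {"x": -0.21,"y": -1.16,"z": 0,"rx": 0,"ry": 0,"rz": 0}
    - {"x": -0.5,"y": -1.06,"z": 0,"rx": 0,"ry": 0,"rz": 0}
    - {"x": -0.76,"y": -0.9,"z": 0,"rx": 0,"ry": 0,"rz": 0}
    - {"x": -0.97,"y": -0.67,"z": 0,"rx": 0,"ry": 0,"rz": 0}
    - {"x": -1.11,"y": -0.4,"z": 0,"rx": 0,"ry": 0,"rz": 0}
    - {"x": -1.17,"y": -0.1,"z": 0,"rx": 0,"ry": 0,"rz": 0}
    - {"x": -1.16,"y": 0.21,"z": 0,"rx": 0,"ry": 0,"rz": 0}
    - {"x": -1.06,"y": 0.5,"z": 0,"rx": 0,"ry": 0,"rz": 0}
    - {"x": -0.9,"y": 0.76,"z": 0,"rx": 0,"ry": 0,"rz": 0}
    - {"x": -0.67,"y": 0.97,"z": 0,"rx": 0,"ry": 0,"rz": 0}
    - {"x": -0.4,"y": 1.11,"z": 0,"rx": 0,"ry": 0,"rz": 0}
    - {"x": -0.1,"y": 1.17,"z": 0,"rx": 0,"ry": 0,"rz": 0}

```text
time_s: 9.35
tcp_pos: [0.4779, 0.2903, 0.0954]
orientation: [0.65, 0.76, 0.0, -0.001]
ft_force: [-4.1, 7.2, -0.5]
opening: 0.0206
grasp_force: 20.0
```

```bash
python3 circ.py .4672 .3335 | grep -v '\[\['
```

```text
9.35 [-0.86  0.55  0.31  1.88 -0.24  0.74 -0.26] [0.47786607 0.29034467 0.09535394] [-4.08447527  7.2345378  -0.53467825] 0.02060698851797609
 [ 9.879e-01  1.550e-01  1.100e-03]
 [ 1.100e-03 -4.000e-04 -1.000e+00]] 98.91701834709924
phi -76.11725659832229 0.04445387938269488 20.000108869280666
```

play_rows:
  moves:
    - {"x": 0.31,"y": 1.16,"z": 0,"rx": 0,"ry": 0,"rz": 0}
    - {"x": 0.5,"y": 1.06,"z": 0,"rx": 0,"ry": 0,"rz": 0}
    - {"x": 0.76,"y": 0.9,"z": 0,"rx": 0,"ry": 0,"rz": 0}
    - {"x": 0.97,"y": 0.67,"z": 0,"rx": 0,"ry": 0,"rz": 0}
    - {"x": 1.11,"y": 0.4,"z": 0,"rx": 0,"ry": 0,"rz": 0}
    - {"x": 1.17,"y": 0.1,"z": 0,"rx": 0,"ry": 0,"rz": 0}
    - {"x": 1.16,"y": -0.21,"z": 0,"rx": 0,"ry": 0,"rz": 0}
    - {"x": 1.06,"y": -0.5,"z": 0,"rx": 0,"ry": 0,"rz": 0}
    - {"x": 0.9,"y": -0.76,"z": 0,"rx": 0,"ry": 0,"rz": 0}
    - {"x": 0.67,"y": -0.97,"z": 0,"rx": 0,"ry": 0,"rz": 0}
    - {"x": 0.4,"y": -1.11,"z": 0,"rx": 0,"ry": 0,"rz": 0}
    - {"x": 0.1,"y": -1.17,"z": 0,"rx": 0,"ry": 0,"rz": 0}
    - {"x": -0.21,"y": -1.16,"z": 0,"rx": 0,"ry": 0,"rz": 0}
    - {"x": -0.5,"y": -1.06,"z": 0,"rx": 0,"ry": 0,"rz": 0}
    - {"x": -0.76,"y": -0.9,"z": 0,"rx": 0,"ry": 0,"rz": 0}
    - {"x": -0.97,"y": -0.67,"z": 0,"rx": 0,"ry": 0,"rz": 0}
    - {"x": -1.11,"y": -0.4,"z": 0,"rx": 0,"ry": 0,"rz": 0}
    - {"x": -1.17,"y": -0.1,"z": 0,"rx": 0,"ry": 0,"rz": 0}

```text
time_s: 11.6
tcp_pos: [0.4231, 0.3245, 0.0954]
orientation: [0.65, 0.76, -0.001, -0.0]
ft_force: [-0.8, 1.7, 1.9]
opening: 0.0202
grasp_force: 20.0
```

play_rows:
  moves:
    - {"x": -1.16,"y": 0.21,"z": 0,"rx": 0,"ry": 0,"rz": 0}
    - {"x": -1.06,"y": 0.5,"z": 0,"rx": 0,"ry": 0,"rz": 0}
    - {"x": -0.9,"y": 0.76,"z": 0,"rx": 0,"ry": 0,"rz": 0}
    - {"x": -0.67,"y": 0.97,"z": 0,"rx": 0,"ry": 0,"rz": 0}
    - {"x": 0,"y": 0,"z": 0,"rx": 0,"ry": 0,"rz": 0}

```text
time_s: 12.22
tcp_pos: [0.4561, 0.291, 0.0954]
orientation: [0.651, 0.759, 0.001, 0.001]
ft_force: [1.2, -2.0, 1.0]
opening: 0.0208
grasp_force: 20.0
```

```bash
python3 circ.py .4672 .3335 | grep -v '\[\['
```

```text
12.225 [-0.89  0.53  0.31  1.93 -0.24  0.71 -0.29] [0.45612362 0.29097968 0.09543658] [ 1.18486509 -2.04279842  0.95746248] 0.02079500183575258
 [ 9.883e-01  1.527e-01 -2.000e-04]
 [-5.000e-04  2.300e-03 -1.000e+00]] 98.7835341226388
phi -104.60083662327129 0.04393931971385061 19.999779649078846
```

play_rows:
  moves:
    - {"x": -0.4,"y": 1.11,"z": 0,"rx": 0,"ry": 0,"rz": 0}
    - {"x": -0.1,"y": 1.17,"z": 0,"rx": 0,"ry": 0,"rz": 0}
    - {"x": 0.1,"y": 0.3,"z": 0,"rx": 0,"ry": 0,"rz": 0}
    - {"x": 0,"y": 0,"z": 0,"rx": 0,"ry": 0,"rz": 0}

```text
time_s: 12.72
tcp_pos: [0.4812, 0.2919, 0.0955]
orientation: [0.65, 0.76, 0.001, 0.001]
ft_force: [1.9, 0.0, -0.4]
opening: 0.0203
grasp_force: 20.0
```

play_rows:
  moves:
    - {"x": 0.2,"y": 0.6,"z": 0,"rx": 0,"ry": 0,"rz": 0}
    - {"x": 0,"y": 0,"z": 0,"rx": 0,"ry": 0,"rz": 0}

```text
time_s: 12.98
tcp_pos: [0.4864, 0.2942, 0.0955]
orientation: [0.65, 0.76, -0.0, 0.0]
ft_force: [1.9, -2.5, 1.3]
opening: 0.0206
grasp_force: 20.0
```

```bash
python3 circ.py .4672 .3335 | grep -v '\[\['
```

```text
12.975 [-0.86  0.57  0.31  1.86 -0.24  0.75 -0.26] [0.48640652 0.29417629 0.09545395] [ 1.8695845  -2.54982527  1.31327669] 0.020558149300070484
 [ 9.881e-01  1.540e-01 -6.000e-04]
 [-8.000e-04  6.000e-04 -1.000e+00]] 98.85829280007395
phi -63.96815636268724 0.043763511008381425 20.000130920670927
```

play_rows:
  moves:
    - {"x": 0.22,"y": 0.4,"z": 0,"rx": 0,"ry": 0,"rz": 0}
    - {"x": 0,"y": 0,"z": 0,"rx": 0,"ry": 0,"rz": 0}

```text
time_s: 13.22
tcp_pos: [0.487, 0.2944, 0.0951]
orientation: [0.651, 0.759, -0.004, -0.001]
ft_force: [-6.8, -9.4, 11.5]
opening: 0.0204
grasp_force: 20.0
```

play_rows:
  moves:
    - {"x": 0.25,"y": 0.35,"z": 0,"rx": 0,"ry": 0,"rz": 0}
    - {"x": 0,"y": 0,"z": 0,"rx": 0,"ry": 0,"rz": 0}

```text
time_s: 13.48
tcp_pos: [0.4872, 0.2951, 0.0946]
orientation: [0.651, 0.759, -0.007, -0.002]
ft_force: [-13.5, -14.8, 18.5]
opening: 0.0205
grasp_force: 20.0
```

play_rows:
  moves:
    - {"x": -0.4,"y": -0.65,"z": 0,"rx": 0,"ry": 0,"rz": 0}
    - {"x": 0,"y": 0,"z": 0,"rx": 0,"ry": 0,"rz": 0}
    - {"x": 0,"y": 0,"z": 0,"rx": 0,"ry": 0,"rz": 0}

```text
time_s: 13.85
tcp_pos: [0.4864, 0.2947, 0.0953]
orientation: [0.65, 0.76, -0.001, 0.0]
ft_force: [-1.9, -5.0, 3.6]
opening: 0.0207
grasp_force: 20.0
```

play_rows:
  moves:
    - {"x": 0,"y": 0,"z": 0,"rx": 0,"ry": 0,"rz": 0}
    - {"x": 0,"y": 0,"z": 0,"rx": 0,"ry": 0,"rz": 0}
    - {"x": 0,"y": 0,"z": 0,"rx": 0,"ry": 0,"rz": 0}
    - {"x": 0,"y": 0,"z": -2,"rx": 0,"ry": 0,"rz": 0}
    - {"x": 0,"y": 0,"z": -3,"rx": 0,"ry": 0,"rz": 0}
    - {"x": 0,"y": 0,"z": -3,"rx": 0,"ry": 0,"rz": 0}
    - {"x": 0,"y": 0,"z": -2,"rx": 0,"ry": 0,"rz": 0}
    - {"x": 0,"y": 0,"z": 0,"rx": 0,"ry": 0,"rz": 0}
  grip: 0.3

```text
time_s: 14.85
tcp_pos: [0.4875, 0.2965, 0.1968]
orientation: [0.65, 0.76, 0.002, 0.0]
ft_force: [-0.8, -0.0, 0.8]
opening: 0.0572
grasp_force: 0.0
```

Run:
```python
from st import *
t=np.array([.4912,.1735,.195]); print('tool shift cm',(A.T@(t-s['tcp_pos'])*100).round(2))
c=bot.get_calibration('wrist'); print('cam in tool',A.T@(np.linalg.inv(c['world_to_cam'])[:3,3]-s['tcp_pos']))
```

```text
14.85 [-0.9   0.43  0.36  1.79 -0.18  0.95 -0.31] [0.487547   0.29649696 0.19676297] [-0.77478379 -0.031312    0.80122573] 0.0571650837485046
[[-0.1548  0.9879  0.0026]
 [ 0.9879  0.1548  0.0023]
 [ 0.0019  0.0029 -1.    ]] 98.90473459462297
tool shift cm [-12.21  -1.54   0.15]
cam in tool [ 0.07789657  0.00029444 -0.17410983]
```

play_rows:
  moves:
    - {"x": -2,"y": -0.34,"z": 0,"rx": 0,"ry": 0,"rz": 0}
    - {"x": -3,"y": -0.4,"z": 0,"rx": 0,"ry": 0,"rz": 0}
    - {"x": -3,"y": -0.4,"z": 0,"rx": 0,"ry": 0,"rz": 0}
    - {"x": -3,"y": -0.4,"z": 0,"rx": 0,"ry": 0,"rz": 0}
    - {"x": -1.2,"y": 0,"z": 0,"rx": 0,"ry": 0,"rz": 0}
    - {"x": 0,"y": 0,"z": 0,"rx": 0,"ry": 0,"rz": 0}
    - {"x": 0,"y": 0,"z": 0,"rx": 0,"ry": 0,"rz": 0}
  grip: 1

```text
time_s: 15.72
tcp_pos: [0.49, 0.1738, 0.1951]
orientation: [0.65, 0.76, 0.0, -0.0]
ft_force: [0.3, 0.5, -0.0]
opening: 0.0885
grasp_force: 0.0
```

Run:
```python
from st import *
t=np.array([.4912,.1735,.028]); print('tool shift cm',(A.T@(t-s['tcp_pos'])*100).round(2))
snap('wrist','w4')
```

```text
15.725 [-0.75  0.35  0.39  1.92 -0.17  0.91 -0.11] [0.49001827 0.17375349 0.19514226] [ 0.2544254   0.50361009 -0.03900765] 0.08845220262462275
[[-1.558e-01  9.878e-01 -3.000e-04]
 [ 9.878e-01  1.558e-01  3.000e-04]
 [ 4.000e-04 -3.000e-04 -1.000e+00]] 98.96421333036905
tool shift cm [-0.05  0.12 16.71]
```

View pics/w4.png

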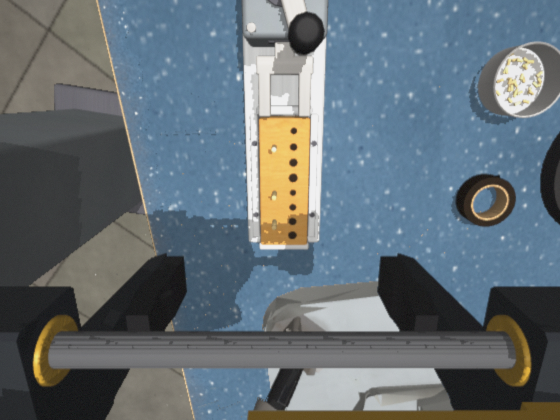

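The wrist view shows the fork back, clear of the block end (row 117). The block spans columns 260–310 and rows 117–245, and I'll check its position by ray.

Run:
```python
from st import *
pp=[ray('w4',u,v,.051) for u,v in[(259.5,117),(309,117),(260,245),(309.5,245)]]
c=np.mean(pp,0); print(c, np.linalg.norm(pp[0]-pp[1]),np.linalg.norm(pp[0]-pp[2]))
print((A.T@(c-s['tcp_pos'])*100).round(2))
```

```text
15.775 [-0.75  0.35  0.39  1.92 -0.17  0.91 -0.11] [0.49003151 0.17388757 0.19519506] [ 0.34130401  0.16333981 -0.37602332] 0.08829052356890818
[[-1.563e-01  9.877e-01 -2.000e-04]
 [ 9.877e-01  1.563e-01  3.000e-04]
 [ 3.000e-04 -2.000e-04 -1.000e+00]] 98.99012627111794
[0.49323998 0.17281629 0.051     ] 0.04285474545463877 0.12030998535036905
[-0.16  0.3  14.42]
```

play_rows:
  moves:
    - {"x": -0.1,"y": 0.2,"z": 2,"rx": 0,"ry": 0,"rz": 0}
    - {"x": 0,"y": 0,"z": 3,"rx": 0,"ry": 0,"rz": 0}
    - {"x": 0,"y": 0,"z": 3,"rx": 0,"ry": 0,"rz": 0}
    - {"x": 0,"y": 0,"z": 3,"rx": 0,"ry": 0,"rz": 0}
    - {"x": 0,"y": 0,"z": 2,"rx": 0,"ry": 0,"rz": 0}
    - {"x": 0,"y": 0,"z": 1.5,"rx": 0,"ry": 0,"rz": 0}
    - {"x": 0,"y": 0,"z": 1.2,"rx": 0,"ry": 0,"rz": 0}
    - {"x": 0,"y": 0,"z": 0.9,"rx": 0,"ry": 0,"rz": 0}
    - {"x": 0,"y": 0,"z": 0,"rx": 0,"ry": 0,"rz": 0}
    - {"x": 0,"y": 0,"z": 0,"rx": 0,"ry": 0,"rz": 0}

```text
time_s: 17.02
tcp_pos: [0.4928, 0.1721, 0.0299]
orientation: [0.65, 0.76, 0.0, 0.0]
ft_force: [-0.1, -0.3, 0.4]
opening: 0.088
grasp_force: 0.0
```

play_rows:
  moves:
    - {"x": 0,"y": 0,"z": 0,"rx": 0,"ry": 0,"rz": 0}
    - {"x": 0,"y": 0,"z": 0,"rx": 0,"ry": 0,"rz": 0}
    - {"x": 0,"y": 0,"z": 0,"rx": 0,"ry": 0,"rz": 0}
    - {"x": 0,"y": 0,"z": 0,"rx": 0,"ry": 0,"rz": 0}
    - {"x": 0,"y": 0,"z": 0,"rx": 0,"ry": 0,"rz": 0}
    - {"x": 0,"y": 0,"z": 0,"rx": 0,"ry": 0,"rz": 0}
    - {"x": 0,"y": 0,"z": 0,"rx": 0,"ry": 0,"rz": 0}
  grip: -1
  newtons: 30

```text
time_s: 17.9
tcp_pos: [0.4924, 0.1719, 0.0294]
orientation: [0.65, 0.76, 0.0, 0.0]
ft_force: [-0.9, 0.1, -0.5]
opening: 0.0203
grasp_force: 0.0
```

Run:
```python
from st import *
print(s['grasp_force'])
snap('scene','s3')
a=cv2.imread('pics/s3.png'); cv2.imwrite('pics/s3c.png',cv2.resize(a[130:270,290:440],None,fx=4,fy=4,interpolation=cv2.INTER_CUBIC))
```

```text
17.9 [-0.64  0.62  0.28  2.   -0.31  0.56  0.01] [0.49239374 0.17194177 0.0294277 ] [-0.94368244  0.07713024 -0.47432695] 0.020271050036674343
[[-1.544e-01  9.880e-01  1.000e-04]
 [ 9.880e-01  1.544e-01 -0.000e+00]
 [-0.000e+00  1.000e-04 -1.000e+00]] 98.88345395292141
0.0
```

View pics/s3c.png

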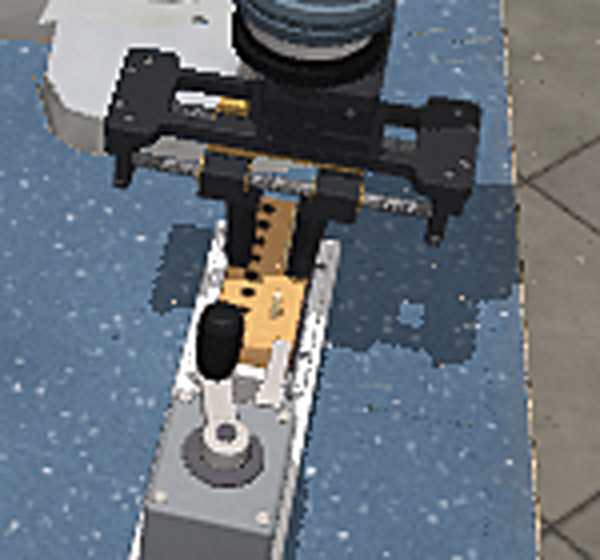

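Run:
```python
from h import *
print(bot.hold_point_z)
P,im,d=pts('s3')
def at(cx,cy): u,v=round(290+cx/4),round(130+cy/4); return im[v,u],P[v,u].round(3)
for cx in(235,243,300,308):
  for cy in (200,220,240,250,260,266,272,280,290): print(cx,cy,*at(cx,cy))
for q in [(270,240),(250,310),(280,350),(270,215)]: print('blk',q,*at(*q))
```

```text
0.0187
235 200 [34 33 37] [0.507 0.209 0.126]
235 220 [27 28 32] [0.511 0.187 0.091]
235 240 [26 27 29] [0.509 0.187 0.077]
235 250 [27 26 29] [0.509 0.184 0.068]
235 260 [18 18 22] [0.508 0.186 0.061]
235 266 [43 35 30] [0.508 0.183 0.055]
235 272 [158 120  76] [0.507 0.184 0.05 ]
235 280 [252 200 127] [0.505 0.19  0.05 ]
235 290 [247 195 127] [0.503 0.195 0.049]
243 200 [31 29 30] [0.509 0.18  0.101]
243 220 [22 21 23] [0.507 0.183 0.089]
243 240 [23 22 25] [0.506 0.183 0.075]
243 250 [23 23 25] [0.505 0.181 0.068]
243 260 [16 17 24] [0.504 0.182 0.059]
243 266 [ 8 10 17] [0.504 0.181 0.055]
243 272 [40 32 25] [0.503 0.182 0.05 ]
243 280 [255 212 135] [0.501 0.189 0.051]
243 290 [2 1 8] [0.499 0.194 0.05 ]
300 200 [21 19 21] [0.482 0.168 0.101]
300 220 [19 19 22] [0.478 0.179 0.098]
300 240 [25 25 25] [0.476 0.178 0.083]
300 250 [23 21 23] [0.476 0.176 0.074]
300 260 [31 32 35] [0.474 0.178 0.068]
300 266 [31 32 35] [0.473 0.181 0.067]
300 272 [22 26 32] [0.473 0.178 0.058]
300 280 [167 124  74] [0.473 0.175 0.05 ]
300 290 [255 206 128] [0.471 0.182 0.051]
308 200 [50 43 31] [0.472 0.199 0.131]
308 220 [25 23 26] [0.473 0.18  0.1  ]
308 240 [26 26 29] [0.471 0.18  0.086]
308 250 [27 29 31] [0.471 0.18  0.08 ]
308 260 [29 29 31] [0.469 0.182 0.073]
308 266 [24 24 26] [0.469 0.178 0.067]
308 272 [27 28 34] [0.468 0.18  0.063]
308 280 [44 47 57] [0.474 0.138 0.014]
308 290 [89 91 97] [0.473 0.143 0.014]
blk (270, 240) [148 111  70] [0.497 0.151 0.05 ]
blk (250, 310) [255 208 133] [0.352 0.877 0.754]
blk (280, 350) [210 203 202] [0.465 0.241 0.06 ]
blk (270, 215) [154 115  71] [0.503 0.131 0.049]
```

Run:
```python
from st import *
snap('wrist','w5')
tw={'w3':[.42240,.31990,.21133],'w4':[.49002,.17375,.19514],'w5':s['tcp_pos']}
for f,t in tw.items():
    P,im,d=pts(f); q=(P-np.array(t))@A; m=(im.max(2)<70)&(d>0)&(abs(q[...,0])<.02)&(abs(q[...,1])<.065)&(q[...,2]<.03)&(q[...,2]>-.06)
    p=q[m]; print(f,len(p), 'z pct',np.percentile(p[:,2],[50,90,98,100]).round(3) if len(p) else '')
    if len(p):
        for sgn in(-1,1):
            g=p[p[:,1]*sgn>0]; e=g[g[:,2]>np.percentile(g[:,2],85)]; print('  tip',sgn,len(g),e.mean(0).round(3) if len(e) else '', 'y min/max',g[:,1].min().round(3),g[:,1].max().round(3))
    sf=q[255:300:6]; 
    for u in (150,180,200,370,400): print('  col',u,q[262,u].round(3),im[262,u])
P,im,d=pts('s3'); q=(P-s['tcp_pos'])@A
m=(im.max(2)<60)&(abs(q[...,0])<.03)&(abs(q[...,1])<.06)&(abs(q[...,2])<.06); p=q[m]; print('s3',len(p),p[:,2].max(),np.sort(p[:,2])[-15:].round(3)); print(p[p[:,2]>-.03][::6].round(3))
```

```text
17.95 [-0.64  0.62  0.28  2.   -0.31  0.56  0.01] [0.49234414 0.17192072 0.02940608] [ 0.0735498  -0.05045417 -0.06746015] 0.016385840252729572
[[-0.1544  0.988  -0.    ]
 [ 0.988   0.1544 -0.    ]
 [-0.     -0.     -1.    ]] 98.88082473154441
w3 4147 z pct [-0.048 -0.034 -0.03  -0.027]
  tip -1 2118 [ 0.005 -0.032 -0.032] y min/max -0.044 -0.028
  tip 1 2029 [ 0.006  0.033 -0.033] y min/max 0.029 0.044
  col 150 [-0.51  -0.481  1.012] [107 105  96]
  col 180 [-0.509 -0.37   1.009] [141 137 122]
  col 200 [ 0.008 -0.035 -0.034] [37 35 35]
  col 370 [ 0.01   0.038 -0.037] [31 32 34]
  col 400 [-0.113  0.141  0.211] [107 141 171]
w4 4962 z pct [-0.048 -0.033 -0.03  -0.027]
  tip -1 2525 [ 0.004 -0.047 -0.032] y min/max -0.059 -0.043
  tip 1 2437 [ 0.005  0.047 -0.033] y min/max 0.044 0.06
  col 150 [ 0.01  -0.055 -0.038] [39 39 42]
  col 180 [ 0.009 -0.043 -0.034] [29 26 27]
  col 200 [-0.105 -0.092  0.194] [ 81 100 114]
  col 370 [-0.105  0.101  0.195] [ 98 130 159]
  col 400 [ 0.009  0.051 -0.035] [31 28 28]
w5 3340 z pct [-0.047 -0.03  -0.022 -0.021]
  tip -1 1526 [ 0.008 -0.013 -0.033] y min/max -0.023 -0.008
  tip 1 1814 [ 0.003  0.008 -0.023] y min/max 0.005 0.024
  col 150 [-0.022 -0.082  0.028] [ 63  82 100]
  col 180 [-0.023 -0.063  0.029] [ 65  84 104]
  col 200 [-0.023 -0.051  0.029] [ 62  84 101]
  col 370 [-0.023  0.056  0.03 ] [ 69  90 108]
  col 400 [-0.022  0.074  0.028] [ 97 127 155]
s3 177 0.03222197248612603 [0.014 0.014 0.014 0.014 0.014 0.014 0.015 0.015 0.015 0.016 0.016 0.017
 0.029 0.031 0.032]
[[-0.022  0.008 -0.021]
 [ 0.009  0.015 -0.03 ]
 [ 0.007  0.013 -0.026]
 [ 0.01  -0.012 -0.028]
 [ 0.01  -0.019 -0.027]
 [ 0.025  0.007 -0.022]
 [ 0.001 -0.023  0.013]
 [ 0.02  -0.023  0.013]]
```

The scene crop shows the fingers above the block top rather than around it. The depth puts the visible fingertips about 25 mm behind the reported TCP. Closing to 16 mm without contact confirms this, so I have to go about 24 mm lower. First I'll check the body's clearance over the pins.

Run:
```python
from st import *
P,im,d=pts('s3')
q=(P-s['tcp_pos'])@A
# gripper body: lowest points by tool-y strips, |y| bands
for y0 in np.arange(-.1,.1,.02):
    m=(d>0)&(q[...,1]>y0)&(q[...,1]<y0+.02)&(abs(q[...,0])<.06)&(q[...,2]<-.045)&(q[...,2]>-.15)
    p=q[m]; 
    if len(p): print(round(y0,2),len(p),'lowest',np.sort(p[:,2])[-4:].round(3),'x there',p[np.argsort(p[:,2])[-4:],0].round(3))
for cx in range(130,480,25):
    print(cx,[ (q[round(130+cy/4),round(290+cx/4)]*1000).astype(int).tolist() for cy in (130,150,170,190)])
```

```text
18.0 [-0.64  0.62  0.28  2.   -0.31  0.56  0.01] [0.49237906 0.17193979 0.02941741] [-0.69692366  0.4732832   0.79738234] 0.011955381975191859
[[-0.1544  0.988   0.    ]
 [ 0.988   0.1544  0.    ]
 [ 0.      0.     -1.    ]] 98.87945806052886
-0.1 201 lowest [-0.096 -0.094 -0.093 -0.091] x there [0.036 0.031 0.033 0.034]
-0.08 294 lowest [-0.095 -0.093 -0.093 -0.093] x there [0.033 0.035 0.031 0.034]
-0.06 198 lowest [-0.103 -0.103 -0.102 -0.101] x there [0.027 0.027 0.027 0.028]
-0.04 277 lowest [-0.049 -0.047 -0.047 -0.045] x there [0.013 0.01  0.013 0.012]
-0.02 222 lowest [-0.047 -0.047 -0.047 -0.045] x there [ 0.011 -0.003 -0.006  0.008]
0.0 220 lowest [-0.047 -0.047 -0.046 -0.045] x there [0.003 0.01  0.009 0.005]
0.02 331 lowest [-0.049 -0.049 -0.048 -0.047] x there [0.009 0.011 0.011 0.012]
0.04 185 lowest [-0.101 -0.101 -0.1   -0.097] x there [0.025 0.035 0.028 0.034]
0.06 274 lowest [-0.098 -0.095 -0.093 -0.092] x there [0.032 0.036 0.02  0.029]
0.08 204 lowest [-0.095 -0.093 -0.092 -0.091] x there [0.034 0.035 0.034 0.032]
130 [[34, 79, -132], [34, 78, -116], [33, 78, -105
[... 231 characters left out ...]
, 28, -133], [17, 27, -114], [30, 24, -115], [32, 23, -100]]
255 [[22, 16, -136], [19, 14, -118], [-131, 22, 25], [-3, 12, -70]]
280 [[25, 4, -142], [22, 2, -124], [-138, 8, 27], [-119, 5, 30]]
305 [[23, -7, -143], [24, -9, -128], [-145, -6, 29], [25, -13, -103]]
330 [[21, -19, -144], [24, -21, -131], [14, -22, -112], [35, -25, -114]]
355 [[20, -32, -146], [24, -34, -134], [18, -36, -119], [32, -38, -115]]
380 [[1, -44, -133], [18, -46, -132], [22, -48, -125], [-133, -55, 28]]
405 [[-202, -63, 31], [17, -58, -134], [23, -59, -128], [-137, -69, 28]]
430 [[-5, -70, -133], [11, -71, -132], [23, -73, -132], [34, -75, -126]]
455 [[-8, -81, -133], [10, -83, -134], [21, -84, -133], [34, -86, -128]]
```

play_rows:
  moves:
    - {"x": 0,"y": 0,"z": 0,"rx": 0,"ry": 0,"rz": 0}
    - {"x": 0,"y": 0,"z": 0,"rx": 0,"ry": 0,"rz": 0}
    - {"x": 0,"y": 0,"z": 0,"rx": 0,"ry": 0,"rz": 0}
    - {"x": 0,"y": 0,"z": 0,"rx": 0,"ry": 0,"rz": 0}
    - {"x": 0,"y": 0,"z": 0,"rx": 0,"ry": 0,"rz": 0}
    - {"x": 0,"y": 0,"z": 0,"rx": 0,"ry": 0,"rz": 0}
    - {"x": 0,"y": 0,"z": 0,"rx": 0,"ry": 0,"rz": 0}
    - {"x": 0,"y": 0,"z": 0,"rx": 0,"ry": 0,"rz": 0}
    - {"x": 0,"y": 0,"z": 0,"rx": 0,"ry": 0,"rz": 0}
  grip: 1

```text
time_s: 19.12
tcp_pos: [0.4924, 0.1719, 0.0294]
orientation: [0.65, 0.76, -0.0, 0.0]
ft_force: [0.2, 0.3, -0.1]
opening: 0.0881
grasp_force: 0.0
```

play_rows:
  moves:
    - {"x": 0,"y": 0,"z": 0.7,"rx": 0,"ry": 0,"rz": 0}
    - {"x": 0,"y": 0,"z": 0.7,"rx": 0,"ry": 0,"rz": 0}
    - {"x": 0,"y": 0,"z": 0.5,"rx": 0,"ry": 0,"rz": 0}
    - {"x": 0,"y": 0,"z": 0.4,"rx": 0,"ry": 0,"rz": 0}
    - {"x": 0,"y": 0,"z": 0.2,"rx": 0,"ry": 0,"rz": 0}
    - {"x": 0,"y": 0,"z": 0,"rx": 0,"ry": 0,"rz": 0}
    - {"x": 0,"y": 0,"z": 0,"rx": 0,"ry": 0,"rz": 0}

```text
time_s: 20.0
tcp_pos: [0.4925, 0.172, 0.0046]
orientation: [0.65, 0.76, 0.0, 0.0]
ft_force: [0.1, -0.3, 0.0]
opening: 0.0878
grasp_force: 0.0
```

play_rows:
  moves:
    - {"x": 0,"y": 0,"z": 0,"rx": 0,"ry": 0,"rz": 0}
    - {"x": 0,"y": 0,"z": 0,"rx": 0,"ry": 0,"rz": 0}
    - {"x": 0,"y": 0,"z": 0,"rx": 0,"ry": 0,"rz": 0}
    - {"x": 0,"y": 0,"z": 0,"rx": 0,"ry": 0,"rz": 0}
    - {"x": 0,"y": 0,"z": 0,"rx": 0,"ry": 0,"rz": 0}
    - {"x": 0,"y": 0,"z": 0,"rx": 0,"ry": 0,"rz": 0}
    - {"x": 0,"y": 0,"z": 0,"rx": 0,"ry": 0,"rz": 0}
  grip: -1
  newtons: 35

```text
time_s: 20.88
tcp_pos: [0.4924, 0.1719, 0.0044]
orientation: [0.65, 0.76, 0.0, 0.0]
ft_force: [-0.1, 0.1, -0.4]
opening: 0.0447
grasp_force: 35.0
```

Gripped at 44.7 mm, which matches the block's width. Lifting 15 cm slowly.

play_rows:
  moves:
    - {"x": 0,"y": 0,"z": -0.3,"rx": 0,"ry": 0,"rz": 0}
    - {"x": 0,"y": 0,"z": -0.6,"rx": 0,"ry": 0,"rz": 0}
    - {"x": 0,"y": 0,"z": -0.8,"rx": 0,"ry": 0,"rz": 0}
    - {"x": 0,"y": 0,"z": -1,"rx": 0,"ry": 0,"rz": 0}
    - {"x": 0,"y": 0,"z": -1,"rx": 0,"ry": 0,"rz": 0}
    - {"x": 0,"y": 0,"z": -1.3,"rx": 0,"ry": 0,"rz": 0}
    - {"x": 0,"y": 0,"z": -1.5,"rx": 0,"ry": 0,"rz": 0}
    - {"x": 0,"y": 0,"z": -1.5,"rx": 0,"ry": 0,"rz": 0}
    - {"x": 0,"y": 0,"z": -1.5,"rx": 0,"ry": 0,"rz": 0}
    - {"x": 0,"y": 0,"z": -1.5,"rx": 0,"ry": 0,"rz": 0}
    - {"x": 0,"y": 0,"z": -1.3,"rx": 0,"ry": 0,"rz": 0}
    - {"x": 0,"y": 0,"z": -1.2,"rx": 0,"ry": 0,"rz": 0}
    - {"x": 0,"y": 0,"z": -1,"rx": 0,"ry": 0,"rz": 0}
    - {"x": 0,"y": 0,"z": -0.5,"rx": 0,"ry": 0,"rz": 0}

```text
time_s: 22.62
tcp_pos: [0.4926, 0.172, 0.155]
orientation: [0.65, 0.76, 0.0, 0.0]
ft_force: [-0.5, -0.2, -2.7]
opening: 0.0447
grasp_force: 35.0
```

play_rows:
  moves:
    - {"x": 0,"y": 0,"z": 0,"rx": 0,"ry": 0,"rz": 0}
    - {"x": 0,"y": 0,"z": 0,"rx": 0,"ry": 0,"rz": 0}
    - {"x": 0,"y": 0,"z": 0,"rx": 0,"ry": 0,"rz": 0}
    - {"x": 0,"y": 0,"z": 0,"rx": 0,"ry": 0,"rz": 0}
    - {"x": 0,"y": 0,"z": 0,"rx": 0,"ry": 0,"rz": 0}
    - {"x": 0,"y": 0,"z": 0,"rx": 0,"ry": 0,"rz": 0}
    - {"x": 0,"y": 0,"z": 0,"rx": 0,"ry": 0,"rz": 0}
    - {"x": 0,"y": 0,"z": 0,"rx": 0,"ry": 0,"rz": 0}

```text
time_s: 23.62
tcp_pos: [0.4924, 0.1719, 0.1544]
orientation: [0.65, 0.76, -0.0, 0.0]
ft_force: [-0.3, 0.3, -3.2]
opening: 0.0449
grasp_force: 35.0
```

Run:
```python
from st import *
print(s['grasp_force'],s['joint_vel'].round(3))
snap('scene','s4'); P,im,d=pts('s4'); hsv=cv2.cvtColor(im,cv2.COLOR_RGB2HSV)
m=(hsv[...,0]>8)&(hsv[...,0]<28)&(hsv[...,1]>80)&(P[...,2]>.14)&(P[...,2]<.24)&(abs(P[...,0]-.49)<.05)&(abs(P[...,1]-.172)<.08)&(d>0)
p=P[m]; print(len(p),p.min(0),p.max(0))
t=p[p[:,2]>np.percentile(p[:,2],50)-.004]; c=np.linalg.lstsq(np.c_[t[:,:2],np.ones(len(t))],t[:,2],rcond=None)[0]; print('slope',c)
a=cv2.imread('pics/s4.png'); cv2.imwrite('pics/s4c.png',cv2.resize(a[90:270,290:440],None,fx=3.3,fy=3.3,interpolation=cv2.INTER_CUBIC))
```

```text
23.625 [-0.73  0.41  0.38  1.95 -0.21  0.82 -0.08] [0.49236619 0.17193736 0.15443601] [-0.26503503  0.29389864 -3.17339408] 0.04489991791663147
[[-0.1544  0.988   0.    ]
 [ 0.988   0.1544 -0.    ]
 [-0.      0.     -1.    ]] 98.88413804136447
34.997770227491856 [ 0.001 -0.003 -0.001 -0.001 -0.001 -0.    -0.001]
1064 [0.46075204 0.11944195 0.16570609] [0.52192716 0.23820194 0.22629048]
slope [-0.01631889 -0.01030993  0.21012356]
```

View pics/s4c.png

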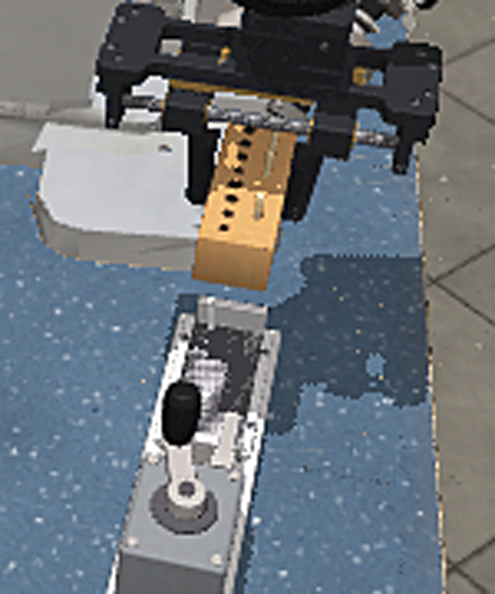

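The block is held level at crop (240,210), about 150 mm above the empty seat. The fork is back and the crank has not moved.

```bash
python3 -c "
from bench import bot
print(bot.sign_off())"
```

```text
the job is handed in; nothing more can be done
None
```

I wound the crank to its stop with the fork fully back, then lifted the block about 15 cm and handed the job in with it held still and level in the gripper; the hand-in returned no verdict.

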